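# Take the cover off its stay and lower it shut on a finger

## Task

The hinged cover of the grey cuvette box is propped open on a thin metal rod, its stay. With a finger held under the cover's front lip, push that stay over to the right (as you face the lip; that is towards the robot) so that the cover comes to rest on the finger, then lower the cover fully shut on the finger without letting it drop or bang, and take the hand clear. Only touch and push: grip nothing, and leave the small carton and the petri dish near the box where they stand.

Things in the scene. Friction and masses are not known exactly. Their poses are not given: they have to be found in the camera images.
- case: grey open-topped cuvette box, fixed, 120 deep (x) by 200 wide (y) by 130 high. Origin at the centre of its underside. Its front face (x = -60, with the stay) is turned to the left of the table, its hinge side (+x) to the right; +y is away from the robot, -y towards it, z up. Cuvettes inside, tops 119 high. The space ahead of the front is free apart from the stay.
- hinge_line (a point): middle of the cover's hinge line, at case x = +58, height 131; the hinge axis runs along the case's y. Room obstacles: a post 380 high stands at about 310 ahead and 170 left of the robot base, with a beam 310 to 345 high running from it back to the left of the base; a bottle 215 high stands close to the base, 100 ahead and 110 left.
- cover_lip (a point): middle of the lower front edge of the cover, 165 from the hinge line. The cover is a flat stiff white plate 204 wide and 6 thick, about 0.25 kg (may differ by a fifth), its underside flat and passing through the hinge line. Shut, it overhangs the front face by 47 as a lip over its whole width, underside 131 above the table. Propped, the lip edge stands about 198 high and about 33 ahead of the front face. The point turns with the cover.
- cover (a joint): angle of the cover in rad: 0 shut on the box, growing as it opens; about 0.42 when resting on the stay; end stop at 1.2. The hinge is nearly free: unsupported the cover falls shut in about a quarter second and bangs.
- stay_tip (a point): centre of the rounded rubber head (radius 4.5) of the stay, a straight metal rod 8 thick and 127 long that stands almost upright in front of the box, its centre line 20 ahead of the front face, under the front part of the cover. Its foot pivots on a bracket on the front face, at case y = +15, height 62. The point moves with the stay.
- stay (a joint): angle of the stay in rad: 0 standing against its stop, where it leans 0.05 to the left (case +y) and carries the cover; it grows as the rod swings to the right (case -y) parallel to the front face, up to 1.55, lying level. A push of about 1 to 2 N near its top frees it; 0.05 past the start it is upright, and beyond that, free of the cover, it falls over to the right by itself, 62 above the table and clear of the lip.
- slide_box_mid (a point): centre of a loose small carton, 40 x 64 x 28, lying on the table near the box (bystander).
- petri_mid (a point): centre of a loose closed petri dish, 62 across, 16 high, on the table near the box (bystander).

How it is judged:
On the way, in this order (a step that is already met when the one before it is completed fails the run):
1. the stay is swung aside to the right while the cover, still open, rests on a finger (value of joint stay above 0.6 rad and value of joint cover above 0.2 rad and contact force between the fingers and cover above 0.15 N), for 0.2 s.
2. the cover is nearly shut and still carried by the finger (value of joint cover between 0.01 and 0.12 rad and contact force between the fingers and cover above 0.15 N), for 0.05 s.
At the end, for the whole second after the job is handed in: the cover is shut to within 0.02 rad (3 mm at the lip) and at rest, the stay lies folded to the right (over 1.2 rad), and the carton and the dish stand within 15 mm of where they were (value of joint cover below 0.02 rad and velocity of joint cover between -0.05 and 0.05 rad/s and value of joint stay above 1.2 rad and distance of each of slide_box_mid, petri_mid from where it was at the start of the episode below 0.015 m); the robot touches nothing.
It fails at once if the cover drops: it closes faster than 2.2 rad/s (0.36 m/s at the lip) (velocity of joint cover below -2.2 rad/s).
It fails at once if the cover bangs shut: faster than 1.3 rad/s (0.21 m/s at the lip) within 0.1 rad of shut (value of joint cover below 0.1 rad and velocity of joint cover below -1.3 rad/s).
It fails at once if the cover is thrown open past 0.8 rad (value of joint cover above 0.8 rad).
It fails at once if the cover or the stay is gripped or forced: over 20 N between the fingers and it (contact force between the fingers and cover above 20 N or contact force between the fingers and stay above 20 N).
It fails at once if the carton or the petri dish is pushed or lifted more than 15 mm (distance of any of slide_box_mid, petri_mid from where it was at the start of the episode above 0.015 m).
It also fails if it takes over 56 s, if anything falls off the work surface, if the arm or the gripper's body presses on something with over 40 N, if the wrist force passes 120 N, or if a joint passes its speed limit or range.

## Robot

A 6-joint arm with a two-finger parallel gripper is mounted at the origin on the work surface; the furniture and walls round the work are solid. World frame = base frame: x ahead of the robot, y to its left, z up, the work surface at z = 0. Lengths are in m, angles in rad, forces in N, time in s.
With the tool pointing down it reaches from about 0.4 to 0.825 m from the base axis. Payload 7 kg.
Tool frame: the origin (TCP) lies midway between the tips of the shut fingers; the grasp point (between the pads) lies 19 mm behind it; z points along the fingers, y is the line along which they close (so a half turn about z gives the same grasp; the last joint's range is limited). The gripper opens to 88 mm and grips with 3 to 60 N. Pads are 19 mm wide; open, the fingers measure 130 mm over their backs; the gripper's body (78 mm by 193 mm) begins 47 mm behind the grasp point.
Start: joints at [0.288, 0.359, 0.012, 0, -1.224, -0.288], TCP at [0.675, -0, 0.227] pointing down, gripper open.
Joint ranges: [-3.07, 3.07], [-1.43, 2.12], [-1.02, 1.25], [-3.03, 1.67], [-3.05, -0], [-3.03, 3.03]. Speed limits (rad/s): [2.39, 2.39, 3.01, 3.14, 3.14, 3.14].

## Interface

Orientations are given as [roll, pitch, yaw] about the fixed x, y, z axes, in that order (R = Rz(yaw) Ry(pitch) Rx(roll)).
In Python, from station import get_state, grab_frame, calibration, job_done, boxes_of, regions_of, spot_point gives the robot as it stands. The module is installed in compiled form; this text tells all that it offers.
- The arm moves only by the tool arm_command, never from a script. Its argument "commands" is a list of rows, each an object of numbers: "tx", "ty", "tz": the shift along the tool's x, y, z each as a share of 25 cm, from -1 to 1; "twist": the turn about the tool's z as a share of 180 degrees, from -1 to 1. A call has exactly 8 rows; each row is the pose to reach, as a shift and turn from the pose commanded when the call began, along the tool's axes at that moment, turning the shorter way round; what a row does not reach only later rows make up. A row lasts 1/12 s, in which the tool goes at most 41.7 mm and 7.16 degrees, less where a joint would pass 70% of its speed; a pose out of reach is approached as far as the arm can. A call with a number of a shift or a turn outside -1 to 1 is refused whole. A call with a gripper value outside its range is refused whole. "claw" is the opening, from 0 (shut) to 1 (fully open), set as the call begins (left out, the last holds). The fingers move at their own pace and stop on an object; "grip_force" is the grip in N (left out, the last holds). Time passes only in rows, so rows that repeat a pose let the fingers close, or fill a call up. It gives the time, the measured TCP pose, the force, the opening and the grip force at its end, in the units of the state.
- get_state(): the state, without advancing time (a new reading comes with each control period).
- grab_frame(name): name is "scene" or "side" or "wrist"; returns the picture (480x640x3 uint8, red, green, blue); there is no depth.
- calibration(name): a dict with "camera_matrix" (3x3 intrinsics, pixels), "extrinsics" (4x4, takes a point from camera to world coordinates). Camera axes: x right, y down, z forward; pixel columns grow to the right and rows downward; lengths in m; the calibration is good to about 2 mm. A picture is of the moment at which its call begins: read the wrist's pose just before it. calibration takes no time and is no camera call; for the wrist camera it gives the pose at the moment of the call.
- job_done(): hands the job in; it is judged then, once.
Trained networks look in the newest picture that a camera, given by its name, has taken for a name from the list of things; names that differ only in an ending like _2 or _b are one class to them, and where a whole thing is asked for, a point or a joint stands for the part that bears it (a point fixed in the world has none). Each returns a list of dicts, best first, with "score" (0 to 1); they miss things now and then, are a little off and sometimes report something else, mostly with a low value. They report only what shows in the picture. A call takes as long as a camera call.
- boxes_of(query, camera): "rect" ([left, top, right, bottom] in pixels, round what is visible of it).
- regions_of(query, camera): "region" (480x640 bool, what is visible of it) and "rect" ([left, top, right, bottom] in pixels, round what is visible of it).
- spot_point(query, camera): "uv" ([column, row] in pixels: a listed point, or the origin of a listed thing).
The state is a dict: "t": time; "q": joint angles; "qd": joint speeds; "joint_efforts": joint torques, N m; "eef_pos": TCP position; "ee_rot": TCP orientation; "force": force on the tool from outside, world axes, zero at the start; "moment": the same for the moment, N m; "width": finger opening in m; "gripper_force": force on a finger pad.
Only numpy, scipy, OpenCV 4.12 (cv2) and the standard library are available. Lean on these libraries where they do the work, as an engineer would, in place of code of your own. Each camera call takes 0.05 s, during which the arm holds its last target. There are 200 camera calls.

## Working session

There is one attempt and no reset: what is moved stays moved. The work goes in short steps, Python scripts to look and compute and a tool call to move; the robot and the scene stay as the last step left them, time stands still between calls to the robot, and variables do not carry over. Pictures are saved under pics/ and viewed, at most 10 in all, crops included, and the job is handed in when it is done.

Besides the shell and the picture viewer there is one more tool, called after ">>>" as name(argument=value, ...), one argument or row to a line, values as JSON. arm_command: Moves the arm, as the interface text tells. Shift numbers are shares of 25 cm and turn numbers shares of 180 degrees, none past 1 either way. Its arguments: {"type":"object","properties":{"commands":{"type":"array"},"claw":{"type":"number"},"grip_force":{"type":"number"}},"required":["commands"]}

```bash
mkdir -p pics; cat > h.py <<'E'
import numpy as np, cv2
from station import *
def look(c,n=None):
    im=grab_frame(c)
    if n: cv2.imwrite(f'pics/{n}.png',im[:,:,::-1])
    return im
def ray(c,uv):
    k=calibration(c);K=np.array(k['camera_matrix']);T=np.array(k['extrinsics'])
    d=T[:3,:3]@np.linalg.inv(K)@np.array([uv[0],uv[1],1.]);return T[:3,3],d/np.linalg.norm(d)
def atz(c,uv,z):
    o,d=ray(c,uv);return o+d*(z-o[2])/d[2]
def proj(c,p):
    k=calibration(c);K=np.array(k['camera_matrix']);T=np.linalg.inv(np.array(k['extrinsics']))
    q=K@(T[:3,:3]@np.array(p)+T[:3,3]);return q[:2]/q[2]
def tri(rs):
    A=np.zeros((3,3));b=np.zeros(3)
    for o,d in rs:
        M=np.eye(3)-np.outer(d,d);A+=M;b+=M@o
    return np.linalg.solve(A,b)
E
python3 - <<'E'
from h import *
np.set_printoptions(precision=3,suppress=True)
s=get_state();print(s['t'],s['eef_pos'],s['ee_rot'],s['force'],s['width'])
R={}
for c in('scene','side'):
    look(c,c+'0');print(c,np.array(calibration(c)['extrinsics'])[:3,3])
    for q in('case','hinge_line','cover_lip','stay_tip','slide_box_mid','petri_mid'):
        r=spot_point(q,c)
        if r: print(q,r[0]['uv'],r[0]['score']);R.setdefault(q,[]).append(ray(c,r[0]['uv']))
for q in R:
    if len(R[q])==2:print(q,tri(R[q]))
E
```

```text
0.0 [ 0.675 -0.     0.226] [ 3.14  -0.    -1.571] [-0.048  0.396  0.163] 0.08777406626556855
scene [1.199 0.058 0.804]
case [301.3, 269.1] 0.66
hinge_line [265.4, 221.1] 0.64
slide_box_mid [229.1, 285.5] 0.8
petri_mid [276.0, 332.8] 0.63
side [ 1.436 -0.145  0.552]
case [300.0, 278.9] 0.58
hinge_line [270.4, 225.6] 0.61
slide_box_mid [238.6, 298.7] 0.67
petri_mid [297.5, 323.2] 0.85
case [ 0.48  -0.063 -0.003]
hinge_line [ 0.492 -0.122  0.125]
slide_box_mid [ 0.545 -0.189 -0.   ]
petri_mid [ 0.638 -0.083 -0.001]
```

View pics/scene0.png

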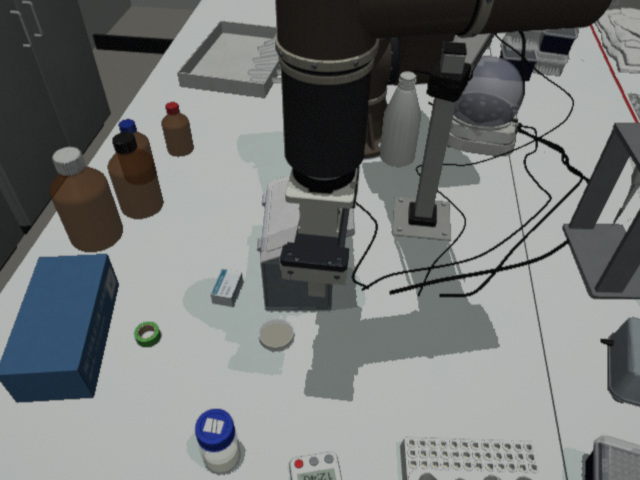

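View pics/side0.png

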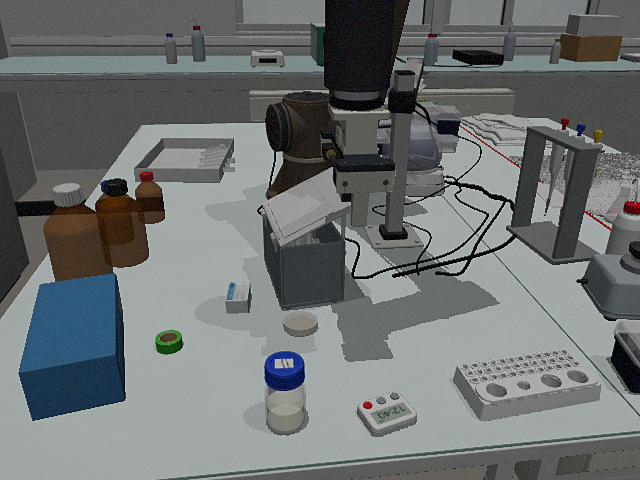

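The scene view looks back at the robot. The case spans about px (265–355, 180–310) with its front facing image right (world +y). The side view shows the propped cover at (262–350, 170–245), with the carton at (238,298) and the dish at (300,324). I'll zoom in to pick corners for the case pose.

```bash
python3 - <<'E'
import cv2,numpy as np
a=cv2.imread('pics/scene0.png')[160:320,245:375];b=cv2.imread('pics/side0.png')[160:320,245:375]
im=np.hstack([cv2.resize(x,None,fx=3,fy=3,interpolation=cv2.INTER_CUBIC) for x in(a,b)])
cv2.imwrite('pics/crop0.png',im);print(im.shape)
E
```

```text
(480, 780, 3)
```

View pics/crop0.png

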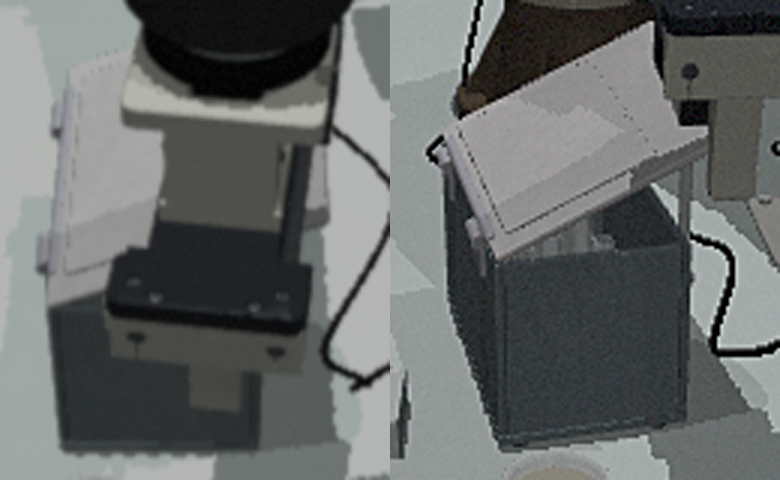

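```bash
cat > fit.py <<'E'
from h import *
from scipy.optimize import least_squares
P=[('side',(60,100,0),(500,447)),('side',(-60,100,0),(686,420)),('side',(60,100,130),(497,255)),('side',(-60,100,130),(686,243)),
('scene',(60,100,0),(62,450)),('scene',(-60,100,0),(260,448)),('scene',(60,100,130),(49,308))]
def w(p,c):
    c=np.array(c)/1000;cs,sn=np.cos(p[2]),np.sin(p[2])
    return np.array([p[0]+cs*c[0]-sn*c[1],p[1]+sn*c[0]+cs*c[1],c[2]])
def f(p):
    r=[]
    for c,m,u in P:
        u=np.array([245+(u[0]-(390 if c=='side' else 0))/3,160+u[1]/3]);r+=list(proj(c,w(p,m))-u)
    return r
s=least_squares(f,[.48,-.06,-1.57],loss='soft_l1')
if __name__=='__main__':
    print(s.x,np.round(f(s.x),1))
    for m in((-80,21,188),(-93,0,198),(-93,55,198)):print(m,w(s.x,m))
E
python3 fit.py
```

```text
[ 0.48484284 -0.06527641 -1.41686855] [-0.4  0.6 -0.5  0.4 -1.   1.6  1.5 -2.   0.4  0.2  0.3  0.1  0.1 -1. ]
(-80, 21, 188) [0.4933289  0.01699745 0.188     ]
(-93, 0, 198) [0.47058402 0.02662401 0.198     ]
(-93, 55, 198) [0.52493373 0.03505664 0.198     ]
```

>>> arm_command(
  commands=[
    {"tx":-0.06,"twist":-0.01},
    {"tx":-0.12,"twist":-0.02},
    {"tx":-0.19,"twist":-0.03},
    {"tx":-0.26,"twist":-0.04},
    {"tx":-0.33,"twist":-0.049},
    {"tx":-0.38,"twist":-0.049},
    {"tx":-0.4,"twist":-0.049},
    {"tx":-0.4,"twist":-0.049},
  ],
  claw=0,
)

```text
invalid input
```

>>> arm_command(
  commands=[
    {"ty":0.05},
    {"ty":0.15},
    {"ty":0.25},
    {"ty":0.35},
    {"ty":0.45},
    {"ty":0.55},
    {"ty":0.6},
    {"ty":0.62},
  ],
)

```text
invalid input
```

```bash
cat > st.py <<'E'
from h import *; from fit import s as F
import sys
np.set_printoptions(precision=4,suppress=True)
s=get_state();p=np.array(s['eef_pos']);d=p-[F.x[0],F.x[1],0];c,n=np.cos(F.x[2]),np.sin(F.x[2])
fw=np.array(s['force']);print('t',s['t'],'case',1000*np.array([c*d[0]+n*d[1],-n*d[0]+c*d[1],d[2]]),'rot',np.array(s['ee_rot']),'Fcase',c*fw[0]+n*fw[1],-n*fw[0]+c*fw[1],fw[2],'w',s['width'])
if len(sys.argv)>1:
    a=[]
    for q in('scene','side'):
        x0,y0=(235,150);im=look(q)[y0:y0+190,x0:x0+130];a.append(cv2.resize(im,None,fx=3,fy=3,interpolation=cv2.INTER_CUBIC))
    cv2.imwrite(f'pics/{sys.argv[1]}.png',np.hstack(a)[:,:,::-1])
E
python3 st.py c1
```

```text
t 0.7 case [-35.2908 197.8949 226.6278] rot [-3.1415  0.     -1.5709] Fcase -0.4845047190756531 -0.3869750302329729 -0.39408968328369104 w 0.08745921903698625
```

View pics/c1.png

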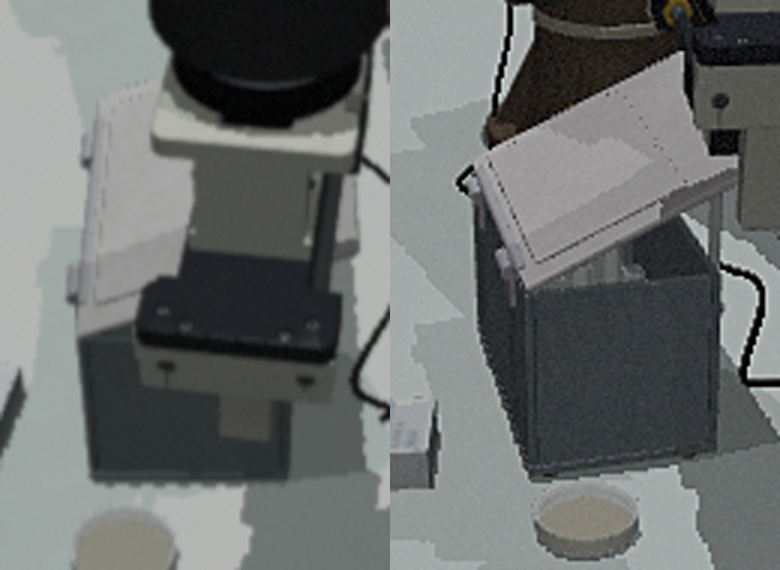

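The picture is unchanged because both moves were refused as invalid. Every row probably needs all four keys.

>>> arm_command(
  commands=[
    {"tx":-0.06,"ty":0,"tz":0,"twist":-0.01},
    {"tx":-0.12,"ty":0,"tz":0,"twist":-0.02},
    {"tx":-0.19,"ty":0,"tz":0,"twist":-0.03},
    {"tx":-0.26,"ty":0,"tz":0,"twist":-0.04},
    {"tx":-0.33,"ty":0,"tz":0,"twist":-0.049},
    {"tx":-0.38,"ty":0,"tz":0,"twist":-0.049},
    {"tx":-0.4,"ty":0,"tz":0,"twist":-0.049},
    {"tx":-0.4,"ty":0,"tz":0,"twist":-0.049},
  ],
  claw=0,
)

```text
t: 1.47
eef_pos: [0.6749, 0.1017, 0.2264]
ee_rot: [3.141, 0.0, -1.415]
force: [-0.9, 0.4, -0.1]
width: 0.0399
gripper_force: 0.0
```

>>> arm_command(
  commands=[
    {"tx":0,"ty":0.05,"tz":0,"twist":0},
    {"tx":0,"ty":0.15,"tz":0,"twist":0},
    {"tx":0,"ty":0.25,"tz":0,"twist":0},
    {"tx":0,"ty":0.35,"tz":0,"twist":0},
    {"tx":0,"ty":0.45,"tz":0,"twist":0},
    {"tx":0,"ty":0.55,"tz":0,"twist":0},
    {"tx":0,"ty":0.6,"tz":0,"twist":0},
    {"tx":0,"ty":0.62,"tz":0,"twist":0},
  ],
)

```text
t: 2.13
eef_pos: [0.5201, 0.0752, 0.2273]
ee_rot: [-3.141, 0.001, -1.418]
force: [0.3, -0.9, -0.6]
width: 0.0004
gripper_force: 0.0
```

```bash
python3 st.py c2
```

```text
t 2.1333 case [-133.4224   56.4082  227.2761] rot [-3.1408  0.0005 -1.4177] Fcase 0.9279703656869898 0.19387153621135206 -0.591851246656325 w 0.00042167719050232
```

View pics/c2.png

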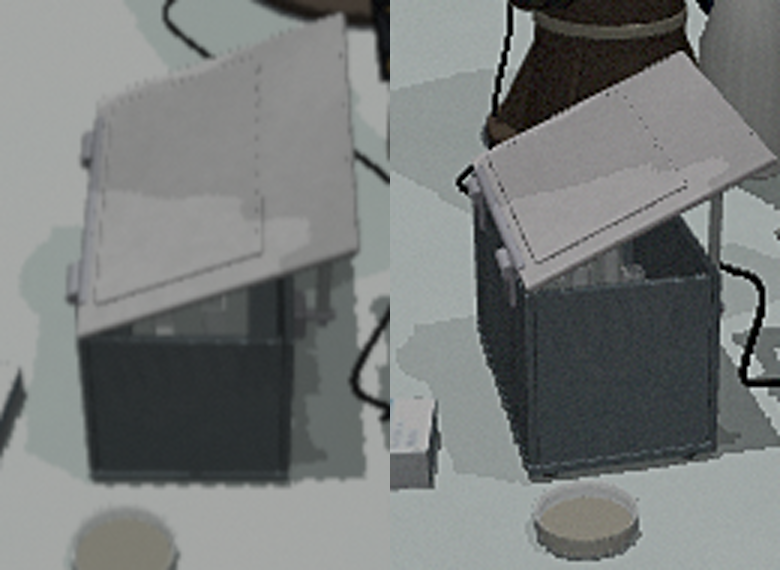

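The view is clear now. Near lid lip corner at crop (357,250) in the scene half and (775,158) in the side half, with the stay visible at (715,225) in the side half. I'll refit with these points.

```bash
python3 - <<'E'
import re
t=open('fit.py').read()
a=t.index('P=[');b=t.index('def w')
t=t[:a]+"""P=[('side',(60,100,0),(530,476)),('side',(-60,100,0),(716,450)),('side',(-60,100,130),(718,272)),('scene',(60,100,0),(93,479)),('scene',(-60,100,0),(290,479)),('scene',(-60,100,130),(292,340)),
('scene',(-91.8,102,200.7),(357,250)),('scene',(-90.6,-102,203.5),(345,14)),('side',(-91.8,102,200.7),(775,158)),('side',(-90.6,-102,203.5),(683,52))]
"""+t[b:].replace('245+','235+').replace('160+','150+')
open('fit.py','w').write(t)
E
python3 fit.py; python3 st.py
```

```text
[ 0.48636873 -0.06346737 -1.45083454] [-1.4  0.9 -0.9  1.6  0.5 -0.7 -1.   0.4 -0.6  1.4  0.8 -0.8  0.9 -0.3
  0.3 -1.6  0.4 -0.3  0.3 -2. ]
(-80, 21, 188) [0.49764387 0.01847084 0.188     ]
(-93, 0, 198) [0.47523902 0.02886426 0.198     ]
(-93, 55, 198) [0.52984375 0.03544634 0.198     ]
t 2.2333 case [-134.0307   51.6647  227.3119] rot [-3.1403  0.0003 -1.4172] Fcase 0.044218881321509335 -0.20512119199749287 0.37178540327906706 w 0.0003947672787479623
```

>>> arm_command(
  commands=[
    {"tx":0,"ty":-0.01,"tz":0.03,"twist":0.005},
    {"tx":0,"ty":-0.02,"tz":0.06,"twist":0.01},
    {"tx":0.01,"ty":-0.02,"tz":0.1,"twist":0.01},
    {"tx":0.02,"ty":-0.02,"tz":0.13,"twist":0.01},
    {"tx":0.04,"ty":-0.02,"tz":0.16,"twist":0.01},
    {"tx":0.06,"ty":-0.02,"tz":0.18,"twist":0.01},
    {"tx":0.07,"ty":-0.02,"tz":0.19,"twist":0.01},
    {"tx":0.08,"ty":-0.02,"tz":0.195,"twist":0.01},
  ],
)

```text
t: 2.9
eef_pos: [0.5297, 0.0566, 0.1772]
ee_rot: [3.141, -0.0, -1.449]
force: [-0.1, -0.6, -0.2]
width: 0.0006
gripper_force: 0.0
```

```bash
python3 st.py c3
```

```text
t 2.9 case [-113.9681   57.4244  177.1518] rot [ 3.1407 -0.0004 -1.4487] Fcase 0.6003091426084263 -0.20299465217233428 -0.19223497145658702 w 0.0006048409317247681
```

View pics/c3.png

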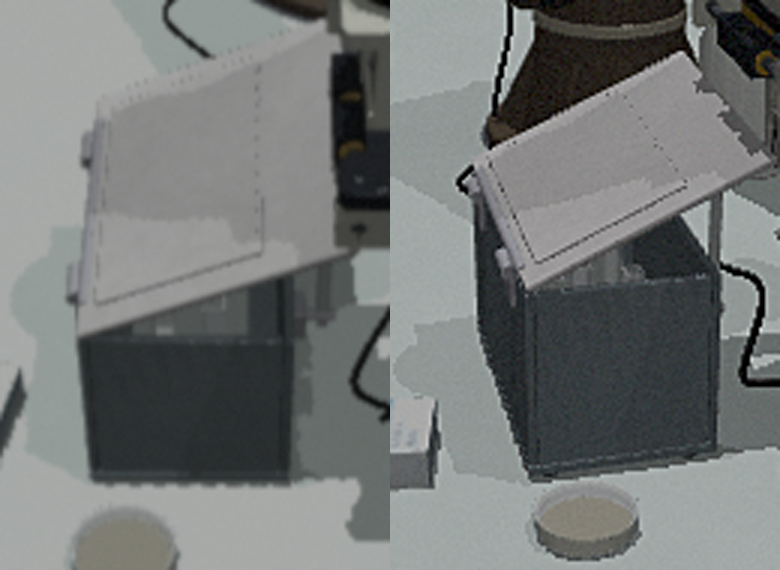

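>>> arm_command(
  commands=[
    {"tx":0,"ty":0,"tz":0.03,"twist":0},
    {"tx":0,"ty":0,"tz":0.06,"twist":0},
    {"tx":0,"ty":0,"tz":0.1,"twist":0},
    {"tx":0,"ty":0,"tz":0.125,"twist":0},
    {"tx":0.01,"ty":0,"tz":0.128,"twist":0},
    {"tx":0.02,"ty":0,"tz":0.128,"twist":0},
    {"tx":0.03,"ty":0,"tz":0.128,"twist":0},
    {"tx":0.036,"ty":0,"tz":0.128,"twist":0},
  ],
)

```text
t: 3.67
eef_pos: [0.5312, 0.048, 0.1461]
ee_rot: [-3.141, 0.0, -1.448]
force: [0.3, 0.8, 1.0]
width: 0.0006
gripper_force: 0.0
```

```bash
python3 st.py
```

```text
t 3.6667 case [-105.3246   57.8977  146.1323] rot [-3.141   0.     -1.4483] Fcase -0.7740547881241615 0.4204697241889187 0.969764854624947 w 0.000643907055494033
```

>>> arm_command(
  commands=[
    {"tx":0.005,"ty":0,"tz":-0.005,"twist":0},
    {"tx":0.01,"ty":0,"tz":-0.012,"twist":0},
    {"tx":0.015,"ty":0,"tz":-0.02,"twist":0},
    {"tx":0.02,"ty":0,"tz":-0.03,"twist":0},
    {"tx":0.025,"ty":0,"tz":-0.04,"twist":0},
    {"tx":0.03,"ty":0,"tz":-0.05,"twist":0},
    {"tx":0.035,"ty":0,"tz":-0.06,"twist":0},
    {"tx":0.04,"ty":0,"tz":-0.07,"twist":0},
  ],
)

```text
t: 4.33
eef_pos: [0.5322, 0.0382, 0.1636]
ee_rot: [-3.141, -0.0, -1.448]
force: [0.5, 1.3, -0.4]
width: 0.0003
gripper_force: 0.5
```

```bash
python3 st.py c4
```

```text
t 4.3333 case [-95.4958  57.6822 163.6444] rot [-3.1414 -0.     -1.4482] Fcase -1.2547762750343883 0.6181177173168925 -0.36298734786492143 w 0.0002987051110939755
```

View pics/c4.png

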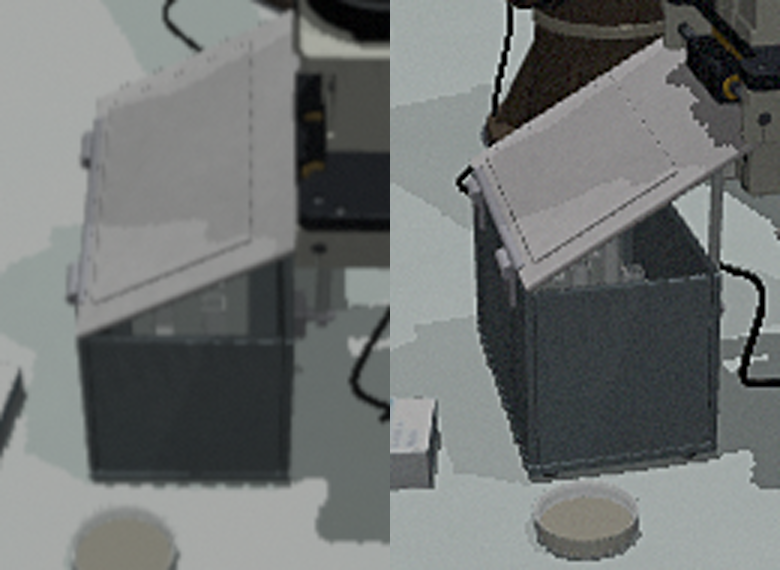

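The lid has risen and its edge is clearly steeper, so the finger is carrying it. Continuing along the arc.

>>> arm_command(
  commands=[
    {"tx":0.005,"ty":0,"tz":-0.01,"twist":0},
    {"tx":0.01,"ty":0,"tz":-0.018,"twist":0},
    {"tx":0.015,"ty":0,"tz":-0.025,"twist":0},
    {"tx":0.02,"ty":0,"tz":-0.033,"twist":0},
    {"tx":0.025,"ty":0,"tz":-0.04,"twist":0},
    {"tx":0.03,"ty":0,"tz":-0.048,"twist":0},
    {"tx":0.035,"ty":0,"tz":-0.054,"twist":0},
    {"tx":0.04,"ty":0,"tz":-0.06,"twist":0},
  ],
)

```text
t: 5.1
eef_pos: [0.5335, 0.0285, 0.1786]
ee_rot: [-3.141, 0.0, -1.448]
force: [-0.5, 4.5, 1.3]
width: 0.0004
gripper_force: 2.0
```

```bash
python3 st.py c5
```

```text
t 5.1 case [-85.688   57.7916 178.6035] rot [-3.1412  0.0003 -1.4482] Fcase -4.56321827162804 0.004995875505753644 1.2706681928128585 w 0.00042418881146435246
```

View pics/c5.png

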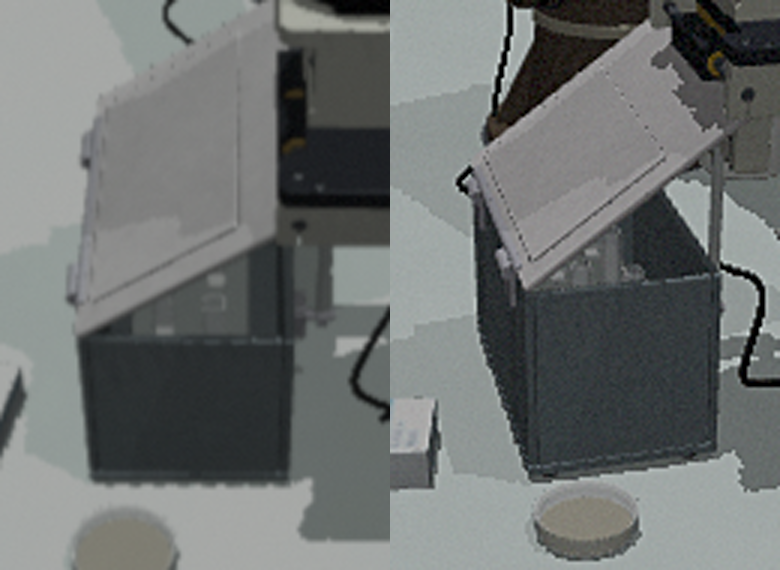

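>>> arm_command(
  commands=[
    {"tx":0,"ty":0.01,"tz":0.003,"twist":0},
    {"tx":0,"ty":0.02,"tz":0.006,"twist":0},
    {"tx":0,"ty":0.03,"tz":0.01,"twist":0},
    {"tx":0,"ty":0.042,"tz":0.014,"twist":0},
    {"tx":0,"ty":0.054,"tz":0.016,"twist":0},
    {"tx":0,"ty":0.066,"tz":0.016,"twist":0},
    {"tx":0,"ty":0.078,"tz":0.016,"twist":0},
    {"tx":0,"ty":0.09,"tz":0.016,"twist":0},
  ],
)

```text
t: 5.87
eef_pos: [0.5105, 0.0255, 0.1742]
ee_rot: [3.141, -0.0, -1.448]
force: [0.8, 1.3, 0.2]
width: 0.0003
gripper_force: 0.8
```

```bash
python3 st.py
```

```text
t 5.8667 case [-85.4169  34.5696 174.1908] rot [ 3.1411 -0.0002 -1.4484] Fcase -1.2111255554345552 0.9814317769622352 0.16250525673733549 w 0.0002954802443188875
```

>>> arm_command(
  commands=[
    {"tx":0,"ty":0.012,"tz":0,"twist":0},
    {"tx":0,"ty":0.025,"tz":0,"twist":0},
    {"tx":0,"ty":0.04,"tz":0,"twist":0},
    {"tx":0,"ty":0.055,"tz":0,"twist":0},
    {"tx":0,"ty":0.07,"tz":0,"twist":0},
    {"tx":0,"ty":0.085,"tz":0,"twist":0},
    {"tx":0,"ty":0.1,"tz":0,"twist":0},
    {"tx":0,"ty":0.12,"tz":0,"twist":0},
  ],
)

```text
t: 6.53
eef_pos: [0.481, 0.022, 0.1743]
ee_rot: [-3.142, -0.0, -1.448]
force: [0.6, 1.5, 0.1]
width: 0.0005
gripper_force: 0.9
```

```bash
python3 st.py c6
```

```text
t 6.5333 case [-85.4987   4.8779 174.3041] rot [-3.1415 -0.     -1.4483] Fcase -1.464946630907888 0.7703720478147262 0.12362967610272765 w 0.0004711424818875911
```

View pics/c6.png

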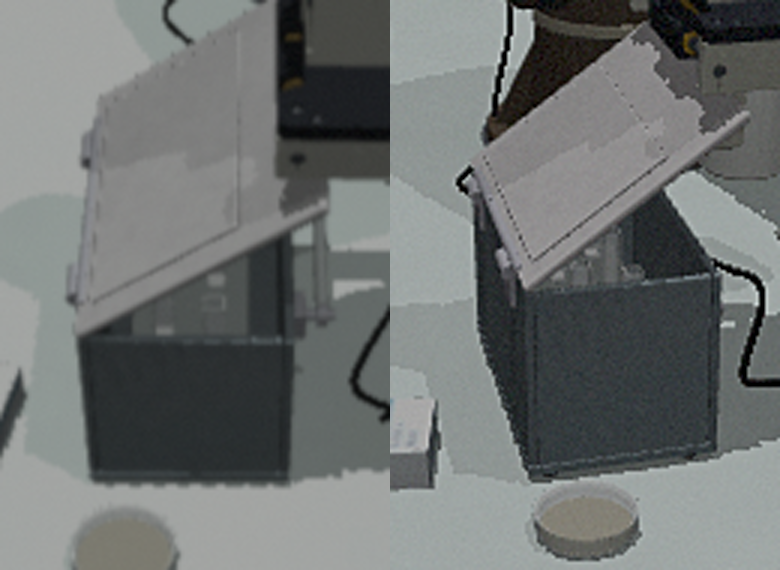

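Side view: the stay is gone from (715,225). I'll check where a folded stay would project in the scene view, while giving it a moment to fall.

```bash
python3 - <<'E'
from fit import *
for m in((-80,15,62),(-80,-110,62),(-80,21,188),(-80,-30,180),(-110,15,0)):
    print(m,[(np.round((proj(c,w(s.x,m))-[235,150])*3+[390*(c=='side'),0])) for c in('scene','side')])
E
python3 st.py
```

```text
(-80, 15, 62) [array([322., 311.]), array([710., 305.])]
(-80, -110, 62) [array([319., 176.]), array([663., 229.])]
(-80, 21, 188) [array([332., 164.]), array([718., 130.])]
(-80, -30, 180) [array([329., 116.]), array([696., 115.])]
(-110, 15, 0) [array([365., 379.]), array([749., 381.])]
t 6.6333 case [-85.4488   4.1865 174.3222] rot [ 3.1411  0.0002 -1.4483] Fcase -2.265095326206051 -1.1233797146058455 0.40699022426283926 w 0.0004516500987795767
```

```bash
cat > th.py <<'E'
from fit import *
import sys
def lip(t,n=3):  # mid-edge at near corner
    return (58-165*np.cos(t)+n*np.sin(t),102,131+165*np.sin(t)+n*np.cos(t))
def th(us,ud):
    U={'scene':us,'side':ud}
    g=lambda t:np.concatenate([(proj(c,w(s.x,lip(t[0])))-[235,150])*3+[390*(c=='side'),0]-U[c] for c in U])
    r=least_squares(g,[.4]);return r.x[0],g(r.x)
if __name__=='__main__':
    print(th((357,250),(775,158)));print(th((326,207),(748,115)))
E
python3 th.py
```

```text
(np.float64(0.41755906761834477), array([ 2.18871361, -0.97247266,  0.9369534 , -0.66088799]))
(np.float64(0.6244877350403955), array([ 1.882822  ,  0.14080947,  1.10976134, -2.67910513]))
```

Lid at 0.624 rad, which matches the finger geometry (TCP x = 48.5 − 165·cosθ). Now lowering along the arc.

>>> arm_command(
  commands=[
    {"tx":0,"ty":0,"tz":0,"twist":0},
    {"tx":0,"ty":0,"tz":0,"twist":0},
    {"tx":-0.0075,"ty":0,"tz":0.011,"twist":0},
    {"tx":-0.015,"ty":0,"tz":0.022,"twist":0},
    {"tx":-0.024,"ty":0,"tz":0.036,"twist":0},
    {"tx":-0.032,"ty":0,"tz":0.05,"twist":0},
    {"tx":-0.039,"ty":0,"tz":0.061,"twist":0},
    {"tx":-0.045,"ty":0,"tz":0.073,"twist":0},
  ],
)

```text
t: 7.3
eef_pos: [0.4798, 0.0335, 0.1556]
ee_rot: [3.141, -0.0, -1.448]
force: [-3.0, 4.4, 1.6]
width: 0.0006
gripper_force: 2.1
```

```bash
python3 st.py c7
```

```text
t 7.3 case [-97.0526   5.062  155.5851] rot [ 3.1412 -0.     -1.448 ] Fcase -4.69051154597523 -2.4242262949272675 1.6475726599062472 w 0.0005622864771001705
```

View pics/c7.png

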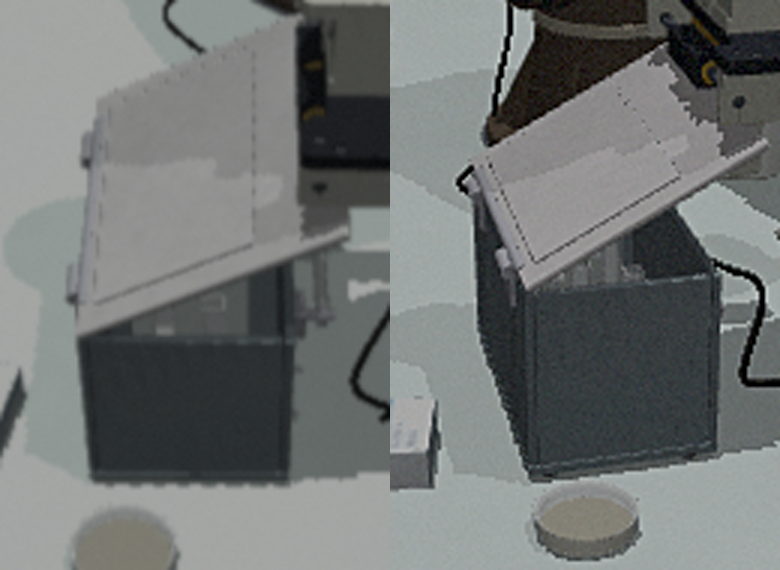

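The lid follows the finger (near corner now at crop (767,143), about 0.49 rad). That was my tenth picture, so I'll continue by numbers.

>>> arm_command(
  commands=[
    {"tx":-0.0076,"ty":0,"tz":0.015,"twist":0},
    {"tx":-0.015,"ty":0,"tz":0.03,"twist":0},
    {"tx":-0.0216,"ty":0,"tz":0.0445,"twist":0},
    {"tx":-0.028,"ty":0,"tz":0.06,"twist":0},
    {"tx":-0.033,"ty":0,"tz":0.072,"twist":0},
    {"tx":-0.0377,"ty":0,"tz":0.084,"twist":0},
    {"tx":-0.043,"ty":0,"tz":0.1,"twist":0},
    {"tx":-0.048,"ty":0,"tz":0.1155,"twist":0},
  ],
)

```text
t: 8.07
eef_pos: [0.4785, 0.0456, 0.1268]
ee_rot: [-3.141, 0.0, -1.448]
force: [-2.6, 6.0, -0.2]
width: 0.0003
gripper_force: 3.0
```

```bash
cat > mt.py <<'E'
# lid angle from image: match silhouette of near lip corner via cover region
from th import *
for c in('scene','side'):
    look(c);r=regions_of('cover',c)
    if r:
        m=r[0]['region'];P=np.array(F['P']) if 0 else None
        ys,xs=np.nonzero(m)
        # near lip corner: extreme along direction hinge->lip on the near edge
        best=None
        for t in np.arange(0,.7,.005):
            k=cv2.convexHull(np.array([proj(c,w(s.x,q)) for q in[(58,102,131),lip(t,0),(58-165*np.cos(t),-102,131+165*np.sin(t)),(58,-102,131)]],np.float32))
            a=np.zeros((480,640),np.uint8);cv2.fillConvexPoly(a,k.astype(int),1);a[:, :]=a
            iou=(m&(a>0)).sum()/(m|(a>0)).sum()
            if best is None or iou>best[1]:best=(t,iou)
        print(c,r[0]['score'],r[0]['rect'],best)
E
python3 st.py; python3 mt.py
```

```text
t 8.0667 case [-109.1991    5.2734  126.8457] rot [-3.1412  0.0005 -1.4482] Fcase -6.297423305990141 -1.8244695787608622 -0.23836663629588206 w 0.00032519992128985514
scene 0.68 [260.9, 165.7, 358.5, 261.2] (np.float64(0.305), np.float64(0.821618743343983))
side 0.63 [264.6, 178.4, 366.7, 245.6] (np.float64(0.3), np.float64(0.9131350971669399))
```

>>> arm_command(
  commands=[
    {"tx":-0.0038,"ty":0,"tz":0.0126,"twist":0},
    {"tx":-0.0073,"ty":0,"tz":0.025,"twist":0},
    {"tx":-0.0106,"ty":0,"tz":0.038,"twist":0},
    {"tx":-0.0136,"ty":0,"tz":0.051,"twist":0},
    {"tx":-0.0165,"ty":0,"tz":0.064,"twist":0},
    {"tx":-0.019,"ty":0,"tz":0.077,"twist":0},
    {"tx":-0.0207,"ty":0,"tz":0.0866,"twist":0},
    {"tx":-0.0223,"ty":0,"tz":0.096,"twist":0},
  ],
)

```text
t: 8.93
eef_pos: [0.4777, 0.0512, 0.1027]
ee_rot: [-3.141, 0.001, -1.448]
force: [-2.6, 6.3, 0.4]
width: 0.0005
gripper_force: 3.5
```

```bash
python3 st.py; python3 mt.py
```

```text
t 8.9333 case [-114.8691    5.1572  102.7149] rot [-3.1415  0.0005 -1.4481] Fcase -6.564774769754272 -1.842020208746594 0.3758086643249765 w 0.00046973970706903705
scene 0.91 [262.7, 173.9, 359.2, 265.2] (np.float64(0.14), np.float64(0.8333549980501754))
side 0.85 [265.2, 184.7, 368.5, 246.4] (np.float64(0.13), np.float64(0.9114110429447853))
```

>>> arm_command(
  commands=[
    {"tx":-0.001,"ty":0,"tz":0.007,"twist":0},
    {"tx":-0.002,"ty":0,"tz":0.014,"twist":0},
    {"tx":-0.0029,"ty":0,"tz":0.021,"twist":0},
    {"tx":-0.0037,"ty":0,"tz":0.028,"twist":0},
    {"tx":-0.0045,"ty":0,"tz":0.036,"twist":0},
    {"tx":-0.0052,"ty":0,"tz":0.044,"twist":0},
    {"tx":-0.0058,"ty":0,"tz":0.052,"twist":0},
    {"tx":-0.0063,"ty":0,"tz":0.059,"twist":0},
  ],
)

```text
t: 9.8
eef_pos: [0.4775, 0.0528, 0.088]
ee_rot: [-3.141, 0.001, -1.448]
force: [-1.6, 8.1, -0.7]
width: 0.0005
gripper_force: 4.1
```

```bash
python3 st.py; python3 mt.py
```

```text
t 9.8 case [-116.524     5.143    87.9542] rot [-3.1414  0.0006 -1.448 ] Fcase -8.183132944932664 -0.6152018105460952 -0.7272609850872965 w 0.0005271995186306782
scene 0.97 [258.5, 178.2, 362.5, 263.5] (np.float64(0.055), np.float64(0.8369198859217009))
side 0.64 [264.0, 191.7, 367.5, 249.9] (np.float64(0.05), np.float64(0.9118831822759316))
```

>>> arm_command(
  commands=[
    {"tx":-0.0003,"ty":0,"tz":0.005,"twist":0},
    {"tx":-0.0006,"ty":0,"tz":0.01,"twist":0},
    {"tx":-0.0009,"ty":0,"tz":0.015,"twist":0},
    {"tx":-0.0011,"ty":0,"tz":0.02,"twist":0},
    {"tx":-0.0013,"ty":0,"tz":0.025,"twist":0},
    {"tx":-0.0015,"ty":0,"tz":0.03,"twist":0},
    {"tx":-0.0016,"ty":0,"tz":0.035,"twist":0},
    {"tx":-0.0017,"ty":0,"tz":0.04,"twist":0},
  ],
)

```text
t: 10.67
eef_pos: [0.4775, 0.0533, 0.078]
ee_rot: [-3.141, 0.001, -1.448]
force: [-2.4, 6.9, -1.5]
width: 0.0005
gripper_force: 4.2
```

```bash
python3 st.py; python3 mt.py
```

```text
t 10.6667 case [-116.9629    5.1306   77.9913] rot [-3.1415  0.0006 -1.448 ] Fcase -7.165888480359168 -1.5491645009538906 -1.5018636301728847 w 0.000519940953313292
scene 0.63 [260.6, 179.3, 361.7, 263.2] (np.float64(0.0), np.float64(0.8388230699127718))
side 0.85 [267.3, 198.4, 368.6, 246.6] (np.float64(0.0), np.float64(0.9005481597494127))
```

The lid is at about 0. I'll go down 2.5 mm more to seat it, then back off slowly and clear.

>>> arm_command(
  commands=[
    {"tx":0,"ty":0,"tz":0.005,"twist":0},
    {"tx":0,"ty":0,"tz":0.01,"twist":0},
    {"tx":-0.003,"ty":0,"tz":0.01,"twist":0},
    {"tx":-0.008,"ty":0,"tz":0.01,"twist":0},
    {"tx":-0.02,"ty":0,"tz":0.01,"twist":0},
    {"tx":-0.05,"ty":0,"tz":0.01,"twist":0},
    {"tx":-0.1,"ty":0,"tz":0.01,"twist":0},
    {"tx":-0.16,"ty":0,"tz":0.01,"twist":0},
  ],
)

```text
t: 11.53
eef_pos: [0.4724, 0.0925, 0.0759]
ee_rot: [3.141, -0.0, -1.449]
force: [-0.5, -0.3, 0.3]
width: 0.0005
gripper_force: 0.0
```

>>> arm_command(
  commands=[
    {"tx":-0.02,"ty":0,"tz":-0.05,"twist":0},
    {"tx":-0.02,"ty":0,"tz":-0.12,"twist":0},
    {"tx":-0.02,"ty":0,"tz":-0.2,"twist":0},
    {"tx":-0.02,"ty":0,"tz":-0.28,"twist":0},
    {"tx":-0.02,"ty":0,"tz":-0.34,"twist":0},
    {"tx":-0.02,"ty":0,"tz":-0.38,"twist":0},
    {"tx":-0.02,"ty":0,"tz":-0.4,"twist":0},
    {"tx":-0.02,"ty":0,"tz":-0.4,"twist":0},
  ],
)

```text
t: 12.2
eef_pos: [0.4723, 0.0976, 0.1766]
ee_rot: [-3.14, 0.001, -1.448]
force: [1.0, 0.9, -0.5]
width: 0.0005
gripper_force: 0.0
```

```bash
python3 st.py; python3 mt.py; python3 - <<'E'
from th import *
for c in('scene','side'):
    look(c,c+'_end')
    r=regions_of('stay',c);print(c,[(x['score'],x['rect']) for x in r[:2]])
    for q in('stay_tip','slide_box_mid','petri_mid'):
        r=spot_point(q,c);print(q,r[:1])
    print([np.round(proj(c,w(s.x,m))) for m in((-80,15,62),(-80,-110,62))])
E
```

```text
t 12.2 case [-161.6127    5.3092  176.6405] rot [-3.1402  0.0006 -1.4482] Fcase -0.7431888486908285 1.1102998226358425 -0.486634518351341 w 0.0004637358328126594
scene 0.75 [263.2, 182.2, 361.9, 264.3] (np.float64(0.0), np.float64(0.9652554368807104))
side 0.94 [262.9, 194.9, 370.1, 247.8] (np.float64(0.005), np.float64(0.9724630290668026))
scene [(0.32, [259.9, 182.6, 363.0, 313.2])]
stay_tip []
slide_box_mid [{'uv': [227.0, 288.4], 'score': 0.55}]
petri_mid [{'uv': [274.8, 333.9], 'score': 0.85}]
[array([342., 254.]), array([341., 209.])]
side []
stay_tip []
slide_box_mid [{'uv': [237.2, 296.6], 'score': 0.59}]
petri_mid [{'uv': [297.4, 325.2], 'score': 0.61}]
[array([342., 252.]), array([326., 226.])]
```

```bash
python3 -c "
from station import job_done;print(job_done())"
```

```text
the job is handed in; nothing more can be done
None
```

I handed the job in at about 12 s: the stay was pushed over, the cover was lowered shut on the finger, and the hand is clear. The cameras put the cover at 0–0.005 rad and the carton and dish where they started. The folded stay is hidden under the lip, so I inferred its position rather than saw it, and no verdict came back.

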